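Set the canisters back on the shelf by height

TASK

The shelf has been wiped: put the four lidded canisters from the worktop back on the cork coasters on the walnut shelf, one on each and well centred, lined up by height with the tallest next to the smoked-glass cabinet and stepping down to the shortest next to the bean dispenser. They are ceramic, so set each one down upright rather than letting it drop, and leave the cups, milk jug, scoop and tamper where they stand.

Things in the scene. Friction and masses are not known exactly. Their poses are not given: they have to be found in the camera images.
- jar_a: tallest canister: white ceramic cylinder 68 mm in diameter, 135 mm high, walnut lid 8 mm thick clamped on (same diameter, does not come off), round knob 22 mm in diameter, 24 mm high in its middle: 167 mm in all; 320 g. Grip the body or the knob (jerked, it may slip on the knob). Origin: centre of the underside, z up. Loose, stands on the worktop (z = 0) in front of the shelf.
- jar_b: second tallest canister: white ceramic cylinder 62 mm in diameter, 110 mm high, walnut lid 8 mm thick clamped on (same diameter, does not come off), round knob 22 mm in diameter, 24 mm high in its middle: 142 mm in all; 250 g. Grip the body or the knob (jerked, it may slip on the knob). Origin: centre of the underside, z up. Loose, stands on the worktop (z = 0) in front of the shelf.
- jar_c: third tallest canister: white ceramic cylinder 56 mm in diameter, 85 mm high, walnut lid 8 mm thick clamped on (same diameter, does not come off), round knob 22 mm in diameter, 24 mm high in its middle: 117 mm in all; 180 g. Grip the body or the knob (jerked, it may slip on the knob). Origin: centre of the underside, z up. Loose, stands on the worktop (z = 0) in front of the shelf.
- jar_d: shortest canister: white ceramic cylinder 50 mm in diameter, 60 mm high, walnut lid 8 mm thick clamped on (same diameter, does not come off), round knob 22 mm in diameter, 24 mm high in its middle: 92 mm in all; 120 g. Grip the body or the knob (jerked, it may slip on the knob). Origin: centre of the underside, z up. Loose, stands on the worktop (z = 0) in front of the shelf.
- coaster_1: cork coaster, leftmost (largest y) of a row of four along y, about 95 mm apart; 74 mm in diameter, 5 mm thick, fixed on the shelf. Origin: centre of its underside, on the shelf top, 100 mm above the worktop; z up. The shelf's front edge is 80 mm on the robot's side of the row; the wall 155 mm behind the row rises 80 mm above the shelf top.
- coaster_2: cork coaster, second from the left of a row of four along y, about 95 mm apart; 74 mm in diameter, 5 mm thick, fixed on the shelf. Origin: centre of its underside, on the shelf top, 100 mm above the worktop; z up. The shelf's front edge is 80 mm on the robot's side of the row; the wall 155 mm behind the row rises 80 mm above the shelf top.
- coaster_3: cork coaster, third from the left of a row of four along y, about 95 mm apart; 74 mm in diameter, 5 mm thick, fixed on the shelf. Origin: centre of its underside, on the shelf top, 100 mm above the worktop; z up. The shelf's front edge is 80 mm on the robot's side of the row; the wall 155 mm behind the row rises 80 mm above the shelf top.
- coaster_4: cork coaster, rightmost (smallest y) of a row of four along y, about 95 mm apart; 74 mm in diameter, 5 mm thick, fixed on the shelf. Origin: centre of its underside, on the shelf top, 100 mm above the worktop; z up. The shelf's front edge is 80 mm on the robot's side of the row; the wall 155 mm behind the row rises 80 mm above the shelf top.
- cabinet: smoked-glass cabinet, black frame, swing door, 200 mm wide (y), 150 deep, 190 high, on the shelf beyond one end of the row, about 205 mm from the nearest coaster's centre; the clear acrylic bean dispenser (265 mm high) stands beyond the other end. They change ends from start to start. Origin: centre of its underside; front to -x.
- cups: two small white ceramic cups stacked one in the other (one piece), 62 mm in diameter, 85 mm high, handles sticking out 15 mm; a bystander on the worktop. Origin: centre of the underside.
- milk_jug: stainless milk jug, 78 mm in diameter, 85 mm high, with a handle; a bystander on the worktop. Origin: centre of the underside.
- scoop: pale yellow plastic scoop, bowl 44 mm in diameter and 28 mm high, flat handle reaching 115 mm from the bowl's centre along its -x; a bystander lying on the worktop. Origin: centre of the bowl's underside.
- tamper: steel coffee tamper, 58 mm in diameter, 80 mm high; a bystander on the worktop. Origin: centre of the underside.

How it is judged:
By the outcome, as a careful person would: the job done as asked, in the order asked, and still so for the second after the job is handed in, with the robot touching nothing.
It also fails if it takes over 112 s, if anything falls off the work surface, if the arm or the gripper's body presses on something with over 40 N, if the wrist force passes 120 N, or if a joint passes its speed limit or range.

ROBOT

A 7-joint arm with a two-finger parallel gripper is mounted at the origin on the work surface. World frame = base frame: x ahead of the robot, y to its left, z up, the work surface at z = 0. Lengths are in m, angles in degrees, forces in N, time in s.
With the tool pointing down it reaches from about 0.4 to 0.85 m from the base axis. Payload 4.5 kg.
Tool frame: the origin (TCP) lies between the finger pads; the fingertips stand 19 mm ahead of it and the grasp point (between the pads) is the TCP; x points along the fingers, y is the direction in which the jaws open and shut, and the axes are right-handed (so a half turn about x gives the same grasp; the last joint's range is limited). The gripper opens to 88 mm and grips with 3 to 60 N. Pads are 18 mm wide; open, the fingers measure 123 mm over their backs; the gripper's body (75 mm by 187 mm) begins 45 mm behind the grasp point.
Start: joints at [75.39, 39.483, -11.15, 89.685, 9.013, 51.709, -12.324], TCP at [0.178, -0.599, 0.258] pointing down, gripper open.
Joint ranges: [-172.22, 172.22], [-26.19, 119.32], [-84.43, 86.54], [7.71, 146.69], [-57.33, 237.33], [2.42, 119.75], [-152.13, 152.13]. Speed limits (degrees/s): [147.25, 147.25, 180, 180, 180, 180, 180].

INTERFACE

Orientations are given as a 3x3 rotation matrix whose columns are the frame's x, y, z axes.
In Python, from cell import get_state, snapshot, sign_off gives the robot as it stands.
- The arm moves only by the tool servo_tool, never from a script. Its argument "motion" is text: rows parted by semicolons, each of 7 numbers parted by spaces: the shift along the tool's x, y, z in mm, then the turn, a rotation vector about the tool's x, y, z in degrees, then the finger opening in mm, from 0 to 88.1. A call has 1 to 20 rows; each row shifts and turns the commanded pose from where the row before left it, along the tool's axes as they then stand; what a row does not reach is not made up. A row lasts 1/10 s, in which the tool goes at most 50 mm and 8.59 degrees, less where a joint would pass 70% of its speed; a pose out of reach is approached as far as the arm can. A call is refused whole if a number of a shift passes 50 or a number of a turn 8.59, either way. A call with a gripper value outside its range is refused whole. The fingers move at their own pace and stop on an object; the grip force is fixed at half the most. Time passes only in rows, so rows that do not move let the fingers close. It gives the time, the measured TCP pose, the force and the opening at its end, in the units of the state.
- get_state(): the state, without advancing time (a new reading comes with each control period).
- snapshot(name): name is "scene" or "top" or "wrist"; returns a dict with "img" (480x640x3 uint8, blue, green, red), "mtx" (3x3 intrinsics, pixels), "extrinsics" (4x4, takes a point from world to camera coordinates); the wrist camera has in their place "T_tool_cam" (4x4, takes a point from camera to tool coordinates, whose origin is the TCP and whose axes are the tool frame's). Camera axes: x right, y up, looking along -z (the intrinsics and any distortion apply to the point x, -y, -z); pixel columns grow to the right and rows downward; lengths in m; the calibration is good to about 2 mm. A picture is of the moment at which its call begins: read the wrist's pose just before it. There is no depth.
- sign_off(): hands the job in, once; it reports no verdict.
The state is a dict: "time": time; "qpos": joint angles; "joint_vel": joint speeds; "joint_efforts": joint torques, N m; "position": TCP position; "ee_rot": TCP orientation; "wrist_force": force on the tool from outside, world axes, zero at the start; "ft_torque": the same for the moment, N m; "finger_gap": opening from 0.0 (shut) to 1.0 (fully open).
Only numpy, scipy, OpenCV 4.12 (cv2) and the standard library are available. Lean on these libraries where they do the work, as an engineer would, in place of code of your own. Each camera call takes 0.05 s, during which the arm holds its last target.

## Working session

There is one attempt and no reset: what is moved stays moved. The work goes in short steps, Python scripts to look and compute and a tool call to move; the robot and the scene stay as the last step left them, time stands still between calls to the robot, and variables do not carry over. Pictures are saved under pics/ and viewed, and the job is handed in when it is done.

Besides the shell and the picture viewer there is one more tool, called after ">>>" as name(argument=value, ...), one argument or row to a line, values as JSON. servo_tool: Moves the arm, as the interface text tells. Its arguments: {"type":"object","properties":{"motion":{"type":"string"}},"required":["motion"]}

```bash
mkdir -p pics; ls; cat > h.py <<'E'
import numpy as np, cv2
from cell import get_state, snapshot, sign_off
def look(n,f):
    s=snapshot(n); cv2.imwrite('pics/'+f,s['img']); np.savez('pics/'+f[:-4]+'.npz',**s); return s
def ray(s,u,v,z):
    E=np.array(s['extrinsics']);K=np.array(s['mtx'])
    d=np.array([(u-K[0,2])/K[0,0],-(v-K[1,2])/K[1,1],-1.])
    R=E[:3,:3];c=-R.T@E[:3,3];w=R.T@d
    return c+w*(z-c[2])/w[2]
def proj(s,P):
    E=np.array(s['extrinsics']);K=np.array(s['mtx']);p=E[:3,:3]@np.array(P)+E[:3,3]
    return K[0,0]*p[0]/-p[2]+K[0,2], K[1,1]*-p[1]/-p[2]+K[1,2]
E
python3 - <<'E'
from h import *
st=get_state(); print(st)
for n in('scene','top','wrist'):
    s=look(n,n+'0.png'); print(n,{k:np.round(v,4).tolist() for k,v in s.items() if k!='img'})
E
```

```text
pics
{'time': 0.0, 'qpos': array([ 75.39179881,  39.53051228, -11.14555865,  89.74546674,
         9.01274069,  51.70933105, -12.325274  ]), 'joint_vel': array([ 0.01190103, -0.01324156, -0.02029325,  0.03804165, -0.0028908 ,
       -0.00707311,  0.09600317]), 'joint_efforts': array([-5.60517503e-05, -5.27554643e+01, -1.26687616e+00, -1.53424072e+01,
       -5.26541204e-02,  6.41827777e-03,  1.49505950e-04]), 'position': array([ 0.17776732, -0.59855945,  0.25693665]), 'ee_rot': array([[-6.37132534e-04,  2.84841105e-01, -9.58574535e-01],
       [ 1.68800930e-03, -9.58573057e-01, -2.84841788e-01],
       [-9.99998372e-01, -1.79956470e-03,  1.29923648e-04]]), 'wrist_force': array([ 0.04336437, -0.94383306, -0.05154717]), 'ft_torque': array([-0.02464859, -0.03636638,  0.02349945]), 'finger_gap': 0.9986106224638751}
scene {'mtx': [[521.1483, 0.0, 316.5195], [0.0, 521.1483, 233.1209], [0.0, 0.0, 1.0]], 'extrinsics': [[0.4705, 0.8824, 0.0002, -0.2481], [-0.4861, 0.259, 0.8346, 0.1518], [0.7364, -0.3928, 0.5508, -1.6901], [0.0, 0.0, 0.0, 1.0]]}
top {'mtx': [[583.1274, 0.0, 313.6133], [0.0, 583.1274, 239.8557], [0.0, 0.0, 1.0]], 'extrinsics': [[-0.0156, -0.9998, -0.0148, 0.0412], [0.9881, -0.0176, 0.1525, -0.5465], [-0.1527, -0.0122, 0.9882, -1.4126], [0.0, 0.0, 0.0, 1.0]]}
wrist {'mtx': [[429.187, 0.0, 319.2647], [0.0, 429.187, 242.2734], [0.0, 0.0, 1.0]], 'T_tool_cam': [[-0.0004, 0.3186, -0.9479, -0.1263], [1.0, 0.0009, -0.0001, 0.0004], [0.0008, -0.9479, -0.3186, -0.0827], [0.0, 0.0, 0.0, 1.0]]}
```

View pics/scene0.png

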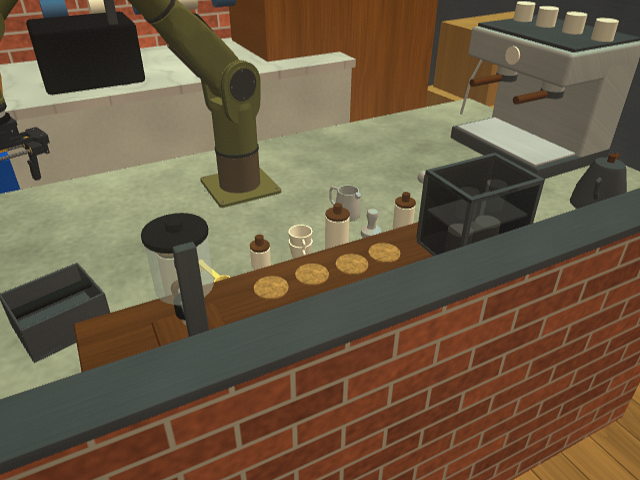

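View pics/top0.png

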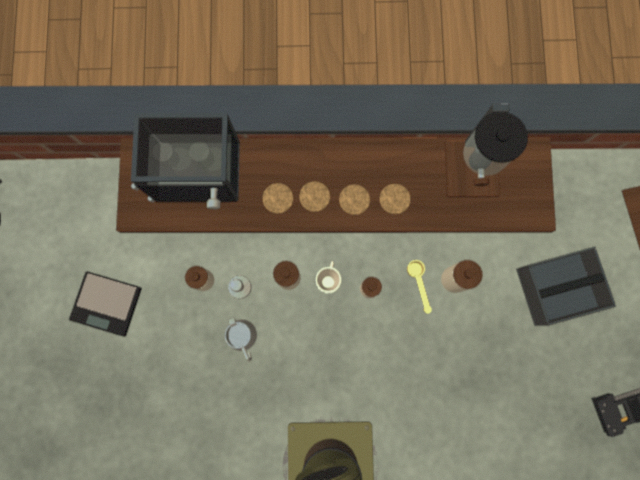

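The top view shows the cabinet at the left (+y) end and the dispenser at the right. The coasters are at about (278,198), (315,196), (354,199) and (395,198), and the lids at about (197,277), (287,273), (372,287) and (467,274). I'll enlarge it to measure.

```bash
python3 - <<'E'
from h import *
s=dict(np.load('pics/top0.npz'))
im=s['img']
cv2.imwrite('pics/t1.png',cv2.resize(im[180:350,170:500],(800,412),interpolation=cv2.INTER_CUBIC))
s2=dict(np.load('pics/scene0.npz'))
cv2.imwrite('pics/s1.png',cv2.resize(s2['img'][170:310,200:460],(800,431),interpolation=cv2.INTER_CUBIC))
# predicted lid diameter px, by jar
for n,h,d in(('a',.143,68),('b',.118,62),('c',.093,56),('d',.068,50)):
    print(n,[np.round(ray(s,u,v,h),3).tolist() for u,v in((197,277),(287,273),(372,287),(467,274))], 583*d/1000/(1.4-h))
# coaster fit
hsv=cv2.cvtColor(im,cv2.COLOR_BGR2HSV)
for u,v in((278,198),(315,196),(354,199),(395,198)): print(hsv[v,u],im[v,u])
for u,v in((197,277),(287,273),(372,287),(467,274),(300,215)): print(hsv[v,u+6],im[v,u+6])
E
```

```text
a [[0.45, 0.301, 0.143], [0.455, 0.093, 0.143], [0.42, -0.101, 0.143], [0.446, -0.319, 0.143]] 31.538583929992047
b [[0.452, 0.306, 0.118], [0.458, 0.095, 0.118], [0.422, -0.103, 0.118], [0.448, -0.325, 0.118]] 28.195007800312013
c [[0.454, 0.312, 0.093], [0.46, 0.096, 0.093], [0.424, -0.105, 0.093], [0.451, -0.332, 0.093]] 24.97934200459067
d [[0.457, 0.317, 0.068], [0.463, 0.098, 0.068], [0.425, -0.108, 0.068], [0.453, -0.338, 0.068]] 21.884384384384386
[ 17 121 152] [ 80 120 152]
[ 17 123 155] [ 80 122 155]
[ 17 117 151] [ 82 122 151]
[ 18 121 152] [ 80 124 152]
[ 14 151  91] [37 62 91]
[ 13 126  87] [44 62 87]
[ 13 146  96] [41 64 96]
[ 11 137  84] [39 56 84]
[ 12 136  92] [43 63 92]
```

View pics/t1.png

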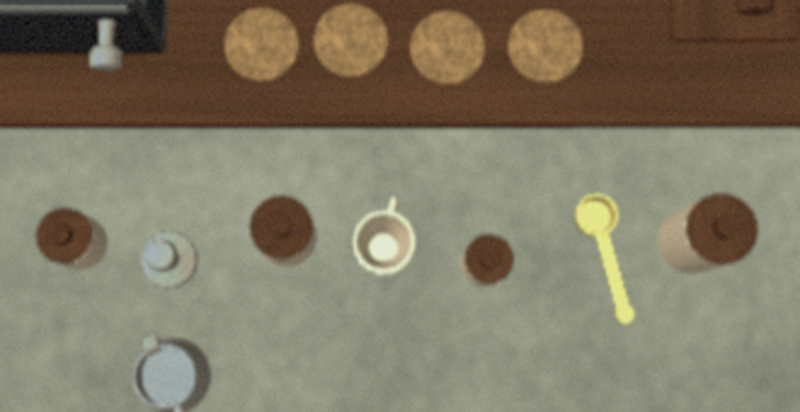

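View pics/s1.png

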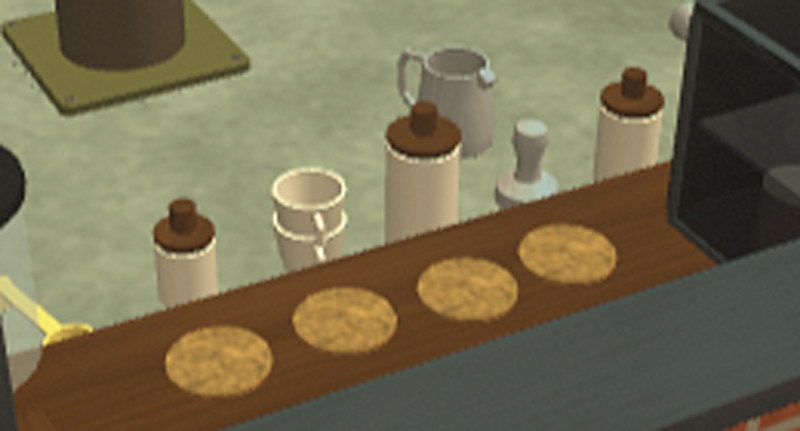

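By lid diameter, left to right in the top view, the jars are c, b, d, a. With the cabinet at +y, the targets are a→coaster_1, b→2, c→3 and d→4. Next I'll measure the centres precisely.

```bash
python3 - <<'E'
from h import *
s=dict(np.load('pics/top0.npz'));s2=dict(np.load('pics/scene0.npz'))
def blob(s,u,v,mask):
    n,l=cv2.connectedComponents(mask.astype(np.uint8)); k=l[v,u]
    c,_=cv2.findContours((l==k).astype(np.uint8),cv2.RETR_EXTERNAL,cv2.CHAIN_APPROX_NONE)
    c=max(c,key=cv2.contourArea); return cv2.fitEllipse(cv2.convexHull(c))
def tri(ua,ub):
    A=[];b=[]
    pts=[]
    for s_,u in((s,ua),(s2,ub)):
        p=ray(s_,*u,0.);q=ray(s_,*u,.3);d=(q-p)/np.linalg.norm(q-p);P=np.eye(3)-np.outer(d,d);A.append(P);b.append(P@p)
    x=np.linalg.lstsq(np.vstack(A),np.hstack(b),rcond=None)
    return x[0]
h=cv2.cvtColor(s['img'],cv2.COLOR_BGR2HSV).astype(int)
h2=cv2.cvtColor(s2['img'],cv2.COLOR_BGR2HSV).astype(int)
cork=lambda h:(h[...,2]>118)&(h[...,1]>85)&(h[...,0]>12)&(h[...,0]<23)
lid=lambda h:(h[...,2]<130)&(h[...,1]>85)&(h[...,0]<20)
for n,p,q in((1,(278,198),(384,252)),(2,(315,196),(352,263)),(3,(354,199),(312,273)),(4,(395,198),(270,287))):
    e=blob(s,*p,cork(h));e2=blob(s2,*q,cork(h2))
    print('coaster',n,np.round(e[0],1),np.round(e[1],1),np.round(ray(s,*e[0],.105),4),'scene',np.round(ray(s2,*e2[0],.105),4),np.round(e2[1],1),'tri',np.round(tri(e[0],e2[0]),4))
for n,H,p,q in(('a',.143,(467,270),None),('b',.118,(287,268),(337,216)),('c',.093,(197,281),(405,202)),('d',.068,(372,290),(260,247))):
    e=blob(s,*p,lid(h)); r=ray(s,*e[0],H); dm=np.linalg.norm(ray(s,e[0][0]-e[1][1]/2,e[0][1],H)-ray(s,e[0][0]+e[1][1]/2,e[0][1],H))
    print(n,np.round(e[0],1),np.round(e[1],1),np.round(r,4),'diam',round(dm,4))
    if q: # predicted lid-disc outline in scene: compare knob top centre
        print('   proj knob top in scene',np.round(proj(s2,[r[0],r[1],H+.024]),1),'lid',np.round(proj(s2,r),1))
print(ray(s,500,135,.365))
E
```

```text
coaster 1 [277.3 197.8] [29.8 30.5] [0.6417 0.1174 0.105 ] scene [0.6436 0.115  0.105 ] [19.5 32.3] tri [0.6418 0.117  0.1033]
coaster 2 [314.1 196.1] [29.8 30.5] [0.6443 0.0285 0.105 ] scene [0.6463 0.0255 0.105 ] [21.2 32.9] tri [0.6444 0.0277 0.1031]
coaster 3 [354.  199.2] [30.1 30.8] [ 0.6347 -0.0676  0.105 ] scene [ 0.6366 -0.0701  0.105 ] [22.3 33.9] tri [ 0.6348 -0.0683  0.1032]
coaster 4 [394.4 198.4] [29.9 30.7] [ 0.6348 -0.1647  0.105 ] scene [ 0.6364 -0.1675  0.105 ] [23.9 35. ] tri [ 0.6348 -0.1658  0.1033]
a [467.2 274.1] [28.  28.6] [ 0.4459 -0.3196  0.143 ] diam 0.0653
b [285.8 273.6] [24.4 25.4] [0.4565 0.0977 0.118 ] diam 0.0595
   proj knob top in scene [337.5 203.9] lid [337.3 212. ]
c [196.2 276.9] [21.7 22.5] [0.4547 0.3136 0.093 ] diam 0.0539
   proj knob top in scene [405.9 192.7] lid [405.1 200.4]
d [371.2 286.6] [19.  19.3] [ 0.4262 -0.1056  0.068 ] diam 0.0465
   proj knob top in scene [259.4 235.5] lid [260.  243.6]
[ 0.70066344 -0.34422737  0.365     ]
```

>>> servo_tool(
  motion="0 0 0 -8.5 0 0 88;0 0 0 -8.5 0 0 88;0 0 0 -8.5 0 0 88;0 0 0 -8.5 0 0 88;0 0 0 -8.5 0 0 88;0 0 0 -8.5 0 0 88;0 0 0 -8.5 0 0 88;0 0 0 -8.5 0 0 88;0 0 0 -5.4 0 0 88;0 0 0 0 0 0 88",
)

```text
time: 1.15
position: [0.1777, -0.599, 0.2573]
ee_rot: [[0.0, 1.0, -0.001], [0.001, -0.001, -1.0], [-1.0, 0.0, -0.001]]
wrist_force: [0.1, 0.3, -0.8]
finger_gap: 0.996
```

>>> servo_tool(
  motion="-3 15 -15 0 0 0 88;-3 25 -28 0 0 0 88;-3 30 -32 0 0 0 88;-3 30 -32 0 0 0 88;-3 30 -32 0 0 0 88;-3 30 -32 0 0 0 88;-3 30 -32 0 0 0 88;-3 30 -32 0 0 0 88;-3 25 -25 0 0 0 88;-3 23 -19 0 0 0 88;0 0 0 0 0 0 88;0 0 0 0 0 0 88",
)

```text
time: 2.35
position: [0.4463, -0.3201, 0.2876]
ee_rot: [[-0.001, 1.0, -0.001], [-0.0, -0.001, -1.0], [-1.0, -0.001, 0.0]]
wrist_force: [0.0, -0.1, -0.4]
finger_gap: 0.999
```

```bash
cat >> h.py <<'E'
def wlook(f):
    st=get_state(); s=snapshot('wrist'); cv2.imwrite('pics/'+f,s['img'])
    T=np.eye(4);T[:3,:3]=st['ee_rot'];T[:3,3]=st['position']
    s['extrinsics']=np.linalg.inv(T@s['T_tool_cam']); np.savez('pics/'+f[:-4]+'.npz',**s); return s
E
python3 - <<'E'
from h import *
s=wlook('w1.png'); st=get_state(); print(st['position'],st['time'])
print(proj(s,[.4459,-.3196,.143]),proj(s,[.4459,-.3196,.167]))
E
```

```text
[ 0.44541981 -0.32107177  0.28744379] 2.4
(np.float64(319.25167877784025), np.float64(229.16350334366874)) (np.float64(319.2581647158258), np.float64(240.67415732366766))
```

View pics/w1.png

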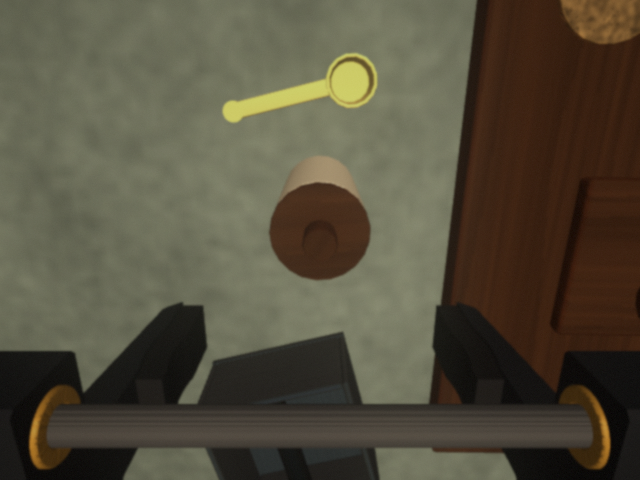

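The wrist view has jar a's lid centred at (320,231); I predicted (319,229), so they agree to about 1 mm. Descending.

>>> servo_tool(
  motion="15 0 0 0 0 0 88;25 0 0 0 0 0 88;25 0 0 0 0 0 88;25 0 0 0 0 0 88;25 0 0 0 0 0 88;20 0 0 0 0 0 88;12 0 0 0 0 0 88;8 0 0 0 0 0 88;2 0 0 0 0 0 88;0 0 0 0 0 0 80;0 0 0 0 0 0 72;0 0 0 0 0 0 66;0 0 0 0 0 0 60;0 0 0 0 0 0 55;0 0 0 0 0 0 55;0 0 0 0 0 0 55",
)

```text
time: 4.0
position: [0.4466, -0.3207, 0.1314]
ee_rot: [[0.001, 1.0, -0.001], [-0.001, -0.001, -1.0], [-1.0, 0.001, 0.001]]
wrist_force: [-1.3, -0.3, 6.6]
finger_gap: 0.764
```

>>> servo_tool(
  motion="-2 0 0 0 0 0 55;-5 0 0 0 0 0 55;-10 0 0 0 0 0 55;-18 0 0 0 0 0 55;-22 0 0 0 0 0 55;-25 0 0 0 0 0 55;-25 0 0 0 0 0 55;-25 0 0 0 0 0 55;-18 0 0 0 0 0 55;-12 0 0 0 0 0 55;-6 0 0 0 0 0 55;-2 0 0 0 0 0 55;0 0 0 0 0 0 55;0 0 0 0 0 0 55",
)

```text
time: 5.4
position: [0.4458, -0.3202, 0.2998]
ee_rot: [[-0.002, 1.0, -0.001], [0.001, -0.001, -1.0], [-1.0, -0.002, -0.001]]
wrist_force: [-0.4, -0.2, -3.9]
finger_gap: 0.763
```

```bash
python3 - <<'E'
from h import *
s=wlook('w2.png'); st=get_state(); print(st['position'],st['time'],st['wrist_force'],st['ft_torque'])
look('scene','sc2.png');t=look('top','t2.png')
for z in(0.143,0.167):print(proj(s,[*st['position'][:2],st['position'][2]-.1314+z]))
E
```

```text
[ 0.44582966 -0.32019514  0.29988974] 5.45 [ 0.53540541  0.32105464 -3.84536991] [-0.04575093 -0.10081831 -0.01960529]
(np.float64(320.8886050618981), np.float64(375.0813293393371))
(np.float64(321.1433849513042), np.float64(431.1617168039106))
```

View pics/w2.png

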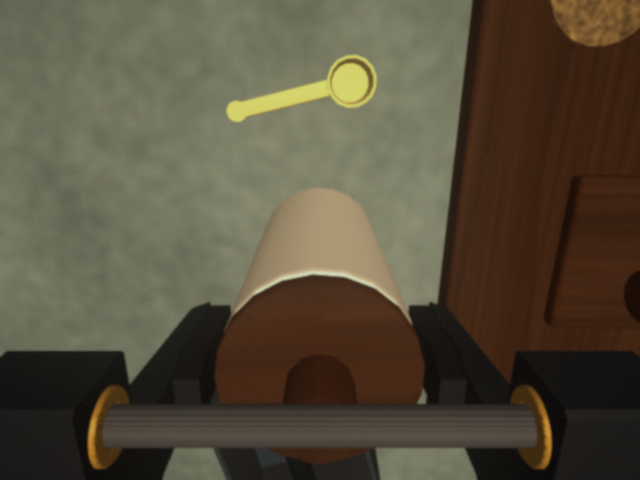

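View pics/sc2.png

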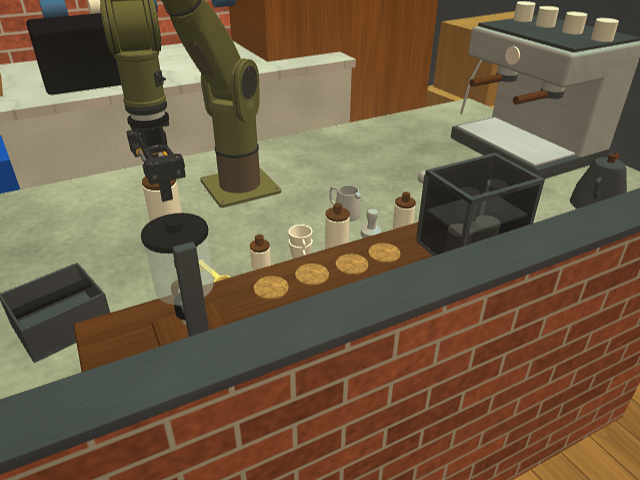

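Jar a is held upright and centred. Now carry it towards coaster_1, stopping short for a look.

>>> servo_tool(
  motion="0 0 -6 0 0 0 55;0 4 -14 0 0 0 55;0 8 -22 0 0 0 55;0 12 -28 0 0 0 55;0 15 -28 0 0 0 55;0 15 -28 0 0 0 55;0 15 -28 0 0 0 55;0 15 -28 0 0 0 55;0 15 -28 0 0 0 55;0 15 -28 0 0 0 55;0 15 -28 0 0 0 55;0 15 -28 0 0 0 55;0 15 -22 0 0 0 55;0 14 -16 0 0 0 55;0 12 -10 0 0 0 55;0 8 -6 0 0 0 55;0 3 -2 0 0 0 55;0 0 0 0 0 0 55;0 0 0 0 0 0 55",
)

```text
time: 7.45
position: [0.6421, 0.0286, 0.3006]
ee_rot: [[-0.001, 1.0, -0.002], [-0.001, -0.002, -1.0], [-1.0, -0.001, 0.001]]
wrist_force: [-0.4, 0.4, -3.7]
finger_gap: 0.762
```

```bash
python3 - <<'E'
from h import *
s=wlook('w3.png'); st=get_state(); print(st['position'],st['time'],st['wrist_force'])
print(proj(s,[.6418,.117,.105]))
E
```

```text
[0.64205242 0.0284737  0.30064746] 7.5 [-0.02191326  0.31675565 -2.05066777]
(np.float64(319.21509489103966), np.float64(88.98716274997093))
```

View pics/w3.png

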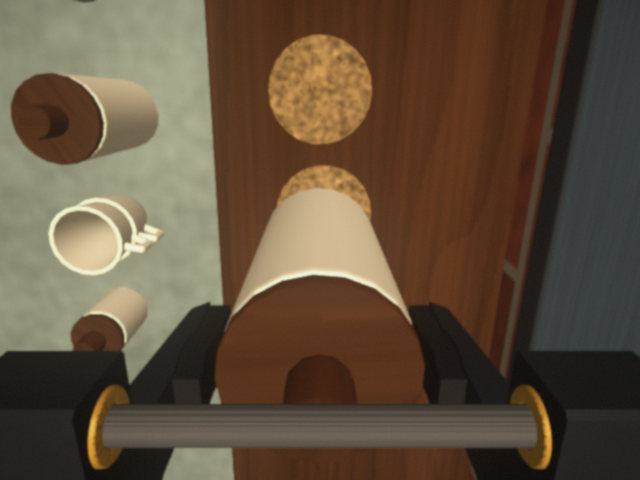

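Coaster_1 appears at (320,90), against (319,89) predicted. Now align over it and lower.

>>> servo_tool(
  motion="0 0 -8 0 0 0 55;0 0 -16 0 0 0 55;0 0 -20 0 0 0 55;0 0 -20 0 0 0 55;0 0 -14 0 0 0 55;0 0 -8 0 0 0 55;0 0 -2.5 0 0 0 55;4 0 0 0 0 0 55;10 0 0 0 0 0 55;14 0 0 0 0 0 55;14 0 0 0 0 0 55;10 0 0 0 0 0 55;5 0 0 0 0 0 55;2 0 0 0 0 0 55;1 0 0 0 0 0 55;1 0 0 0 0 0 55;0 0 0 0 0 0 55;0 0 0 0 0 0 55",
)

```text
time: 9.3
position: [0.6429, 0.118, 0.2401]
ee_rot: [[0.001, 1.0, -0.001], [0.0, -0.001, -1.0], [-1.0, 0.001, -0.0]]
wrist_force: [-0.3, 0.7, -3.5]
finger_gap: 0.761
```

```bash
python3 - <<'E'
from h import *
st=get_state(); print(st['position'],st['time'],st['wrist_force'])
look('scene','sc3.png')
E
```

```text
[0.64285163 0.11803491 0.240087  ] 9.3 [-0.28097215  0.69491356 -3.48906952]
```

>>> servo_tool(
  motion="1 0 0 0 0 0 55;1 0 0 0 0 0 55;0.5 0 0 0 0 0 55;0 0 0 0 0 0 55",
)

```text
time: 9.75
position: [0.6426, 0.1179, 0.237]
ee_rot: [[-0.0, 1.0, -0.001], [-0.0, -0.001, -1.0], [-1.0, -0.0, 0.0]]
wrist_force: [-0.4, -0.4, -2.6]
finger_gap: 0.766
```

>>> servo_tool(
  motion="0.5 0 0 0 0 0 55;0.5 0 0 0 0 0 55;0 0 0 0 0 0 55",
)

```text
time: 10.05
position: [0.6427, 0.1181, 0.2366]
ee_rot: [[0.0, 1.0, -0.001], [0.0, -0.001, -1.0], [-1.0, 0.0, -0.0]]
wrist_force: [-0.9, 1.7, 0.2]
finger_gap: 0.765
```

Contact made. Release and retreat.

>>> servo_tool(
  motion="0.3 0 0 0 0 0 66;0 0 0 0 0 0 70;0 0 0 0 0 0 76;0 0 0 0 0 0 82;0 0 0 0 0 0 88;0 0 0 0 0 0 88;-4 0 0 0 0 0 88;-10 0 0 0 0 0 88;-20 0 0 0 0 0 88;-25 0 0 0 0 0 88;-20 0 0 0 0 0 88;-10 0 0 0 0 0 88;0 0 0 0 0 0 88;0 0 0 0 0 0 88",
)

```text
time: 11.45
position: [0.6424, 0.1177, 0.3244]
ee_rot: [[-0.001, 1.0, -0.001], [-0.001, -0.001, -1.0], [-1.0, -0.001, 0.001]]
wrist_force: [-0.1, 0.9, -0.1]
finger_gap: 0.997
```

```bash
python3 - <<'E'
from h import *
s=wlook('w4.png'); st=get_state(); print(st['position'],st['time'],st['wrist_force'],st['finger_gap'])
print(proj(s,[.6418,.117,.248]))
E
```

```text
[0.64212477 0.11761352 0.32385672] 11.5 [-0.43081656 -0.48939066 -0.3229935 ] 0.9995381179299495
(np.float64(319.0841470146815), np.float64(270.3726132832807))
```

View pics/w4.png

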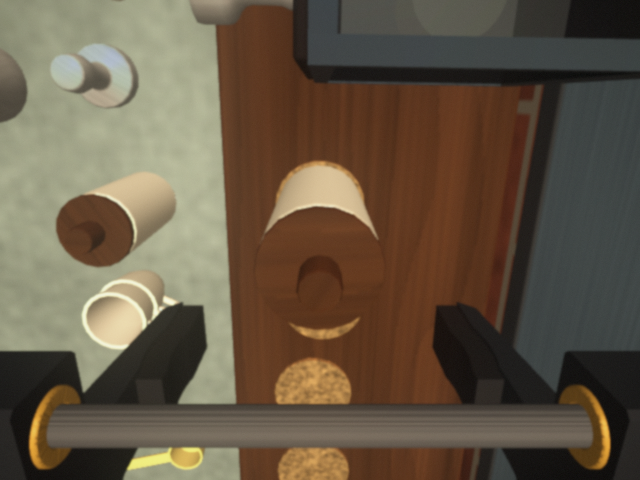

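Jar a stands on coaster_1, with a thin even ring of cork showing. On to jar b.

>>> servo_tool(
  motion="0 -10 0 0 0 0 88;0 -20 2 0 0 0 88;0 -28 4 0 0 0 88;0 -30 4 0 0 0 88;4 -30 4 0 0 0 88;10 -28 3 0 0 0 88;14 -20 2 0 0 0 88;14 -12 1 0 0 0 88;12 -6 0 0 0 0 88;6 -2 0 0 0 0 88;0 0 0 0 0 0 88;0 0 0 0 0 0 88",
)

```text
time: 12.7
position: [0.4572, 0.0983, 0.2649]
ee_rot: [[0.0, 1.0, -0.001], [0.0, -0.001, -1.0], [-1.0, 0.0, -0.0]]
wrist_force: [0.3, 0.3, 1.2]
finger_gap: 0.999
```

```bash
python3 - <<'E'
from h import *
s=wlook('w5.png'); st=get_state(); print(st['position'],st['time'],st['wrist_force'],st['finger_gap'])
print(proj(s,[.4565,.0977,.118]))
E
```

```text
[0.45736122 0.09833498 0.26511903] 12.75 [ 0.03772227 -0.00111317 -0.13206903] 0.9963432891182447
(np.float64(318.7389389760183), np.float64(229.84729402555297))
```

View pics/w5.png

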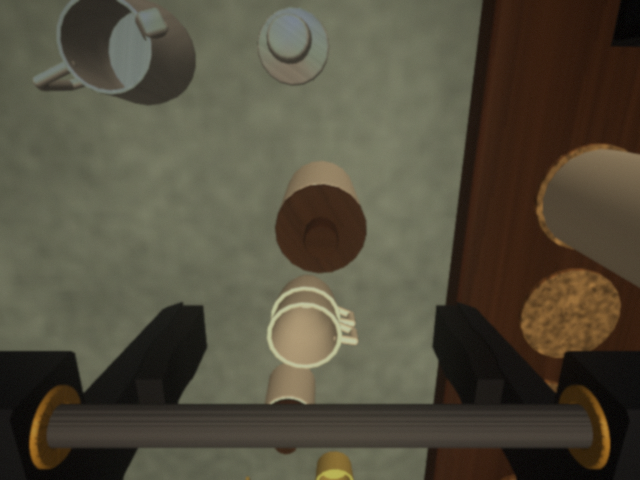

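>>> servo_tool(
  motion="15 0 0 0 0 0 88;25 0.5 -0.5 0 0 0 88;25 0 0 0 0 0 88;25 0 0 0 0 0 88;25 0 0 0 0 0 88;20 0 0 0 0 0 88;14 0 0 0 0 0 88;8 0 0 0 0 0 88;2 0 0 0 0 0 88;0 0 0 0 0 0 78;0 0 0 0 0 0 70;0 0 0 0 0 0 64;0 0 0 0 0 0 56;0 0 0 0 0 0 50;0 0 0 0 0 0 50;0 0 0 0 0 0 50",
)

```text
time: 14.35
position: [0.4577, 0.0987, 0.1064]
ee_rot: [[0.001, 1.0, -0.001], [0.0, -0.001, -1.0], [-1.0, 0.001, -0.0]]
wrist_force: [0.5, -1.1, 5.2]
finger_gap: 0.699
```

>>> servo_tool(
  motion="-2 0 0 0 0 0 50;-5 0 0 0 0 0 50;-10 0 0 0 0 0 50;-18 0 0 0 0 0 50;-24 0 0 0 0 0 50;-25 0 0 0 0 0 50;-25 0 0 0 0 0 50;-20 0 0 0 0 0 50;-12 0 0 0 0 0 50;-6 0 0 0 0 0 50;-3 0 0 0 0 0 50;0 0 0 0 0 0 50;0 0 0 0 0 0 50",
)

```text
time: 15.65
position: [0.4567, 0.0984, 0.2554]
ee_rot: [[-0.001, 1.0, -0.001], [-0.001, -0.001, -1.0], [-1.0, -0.001, 0.001]]
wrist_force: [-0.2, 0.0, -2.3]
finger_gap: 0.69
```

>>> servo_tool(
  motion="0 0 8 0 0 0 50;0 0 16 0 0 0 50;0 4 20 0 0 0 50;0 10 16 0 0 0 50;0 18 8 0 0 0 50;0 25 2.5 0 0 0 50;0 28 0 0 0 0 50;0 28 0 0 0 0 50;0 28 0 0 0 0 50;0 22 0 0 0 0 50;0 14 0 0 0 0 50;0 8 0 0 0 0 50;0 2.5 0 0 0 0 50;5 0 0 0 0 0 50;12 0 0 0 0 0 50;12 0 0 0 0 0 50;8 0 0 0 0 0 50;3 0 0 0 0 0 50;1 0 0 0 0 0 50;0 0 0 0 0 0 50",
)

```text
time: 17.65
position: [0.6447, 0.0281, 0.215]
ee_rot: [[0.0, 1.0, -0.001], [0.0, -0.001, -1.0], [-1.0, 0.0, -0.0]]
wrist_force: [-0.1, 0.6, -1.7]
finger_gap: 0.696
```

>>> servo_tool(
  motion="1 0 0 0 0 0 50;0.5 0 0 0 0 0 50;0 0 0 0 0 0 50",
)

```text
time: 17.95
position: [0.6447, 0.028, 0.2136]
ee_rot: [[0.0, 1.0, -0.001], [-0.0, -0.001, -1.0], [-1.0, 0.0, 0.0]]
wrist_force: [-0.6, -0.2, -1.4]
finger_gap: 0.696
```

>>> servo_tool(
  motion="0.7 0 0 0 0 0 50;0.7 0 0 0 0 0 50;0 0 0 0 0 0 50",
)

```text
time: 18.25
position: [0.6445, 0.0279, 0.2119]
ee_rot: [[-0.0, 1.0, -0.001], [-0.0, -0.001, -1.0], [-1.0, -0.0, 0.0]]
wrist_force: [0.5, 0.5, -3.1]
finger_gap: 0.696
```

>>> servo_tool(
  motion="0.5 0 0 0 0 0 50;0.5 0 0 0 0 0 50;0 0 0 0 0 0 50",
)

```text
time: 18.55
position: [0.6447, 0.028, 0.2115]
ee_rot: [[0.0, 1.0, -0.001], [-0.0, -0.001, -1.0], [-1.0, 0.0, 0.0]]
wrist_force: [-0.5, -0.5, 2.1]
finger_gap: 0.696
```

Force has turned positive, so the jar is down. Release and retreat.

>>> servo_tool(
  motion="0 0 0 0 0 0 58;0 0 0 0 0 0 64;0 0 0 0 0 0 70;0 0 0 0 0 0 78;0 0 0 0 0 0 88;0 0 0 0 0 0 88;-4 0 0 0 0 0 88;-10 0 0 0 0 0 88;-20 0 0 0 0 0 88;-25 0 0 0 0 0 88;-20 0 0 0 0 0 88;-10 0 0 0 0 0 88;0 0 0 0 0 0 88;0 0 0 0 0 0 88",
)

```text
time: 19.95
position: [0.6442, 0.0278, 0.2995]
ee_rot: [[-0.001, 1.0, -0.001], [-0.0, -0.001, -1.0], [-1.0, -0.001, 0.0]]
wrist_force: [0.4, 1.1, -0.2]
finger_gap: 1.002
```

```bash
python3 - <<'E'
from h import *
s=wlook('w6.png'); st=get_state(); print(st['position'],st['time'],st['wrist_force'],st['finger_gap'])
print(proj(s,[.6444,.028,.223]))
E
```

```text
[0.64400024 0.02767756 0.29897378] 20.0 [-0.01077302  0.90018197  0.03216638] 0.9956751537067695
(np.float64(320.49948221226225), np.float64(268.58524867148043))
```

View pics/w6.png

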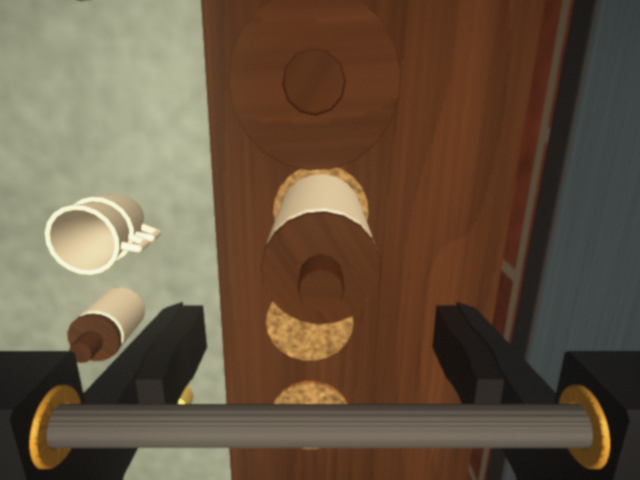

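Jar b stands on coaster_2. Next is jar d.

>>> servo_tool(
  motion="0 -10 4 0 0 0 88;0 -20 10 0 0 0 88;0 -30 16 0 0 0 88;0 -32 18 0 0 0 88;4 -32 20 0 0 0 88;10 -30 20 0 0 0 88;16 -26 18 0 0 0 88;18 -18 14 0 0 0 88;16 -12 8 0 0 0 88;12 -6 4 0 0 0 88;8 -2 1 0 0 0 88;0 0 0 0 0 0 88;0 0 0 0 0 0 88",
)

```text
time: 21.3
position: [0.4271, -0.1043, 0.216]
ee_rot: [[0.0, 1.0, -0.0], [0.0, -0.0, -1.0], [-1.0, 0.0, -0.0]]
wrist_force: [-0.6, 0.2, -0.7]
finger_gap: 1.003
```

```bash
python3 - <<'E'
from h import *
s=wlook('w7.png'); st=get_state(); print(st['position'],st['time'],st['wrist_force'],st['finger_gap'])
print(proj(s,[.4262,-.1056,.068]))
E
```

```text
[ 0.42733962 -0.10433232  0.21626973] 21.35 [ 0.21460648 -0.31739352 -0.95211056] 1.000742709834774
(np.float64(318.408315078593), np.float64(230.369930835767))
```

View pics/w7.png

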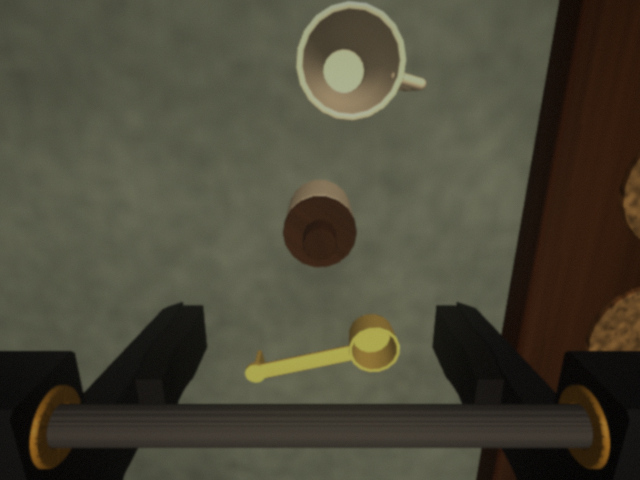

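>>> servo_tool(
  motion="15 0 1 0 0 0 88;25 0 0 0 0 0 88;25 0 0 0 0 0 88;25 0 0 0 0 0 88;25 0 0 0 0 0 88;20 0 0 0 0 0 88;14 0 0 0 0 0 88;8 0 0 0 0 0 88;2 0 0 0 0 0 88;0 0 0 0 0 0 76;0 0 0 0 0 0 66;0 0 0 0 0 0 58;0 0 0 0 0 0 52;0 0 0 0 0 0 44;0 0 0 0 0 0 40;0 0 0 0 0 0 40;0 0 0 0 0 0 40",
)

```text
time: 23.05
position: [0.4272, -0.106, 0.0576]
ee_rot: [[-0.0, 1.0, -0.001], [0.0, -0.001, -1.0], [-1.0, -0.0, -0.0]]
wrist_force: [0.6, -0.7, 3.7]
finger_gap: 0.558
```

>>> servo_tool(
  motion="-2 0 0 0 0 0 40;-5 0 0 0 0 0 40;-10 0 0 0 0 0 40;-18 0 0 0 0 0 40;-24 0 0 0 0 0 40;-25 0 0 0 0 0 40;-25 0 0 0 0 0 40;-20 0 0 0 0 0 40;-12 0 0 0 0 0 40;-6 0 0 0 0 0 40;-3 0 0 0 0 0 40;0 0 0 0 0 0 40;0 0 0 0 0 0 40",
)

```text
time: 24.35
position: [0.4267, -0.106, 0.2069]
ee_rot: [[-0.002, 1.0, -0.001], [0.0, -0.001, -1.0], [-1.0, -0.002, -0.0]]
wrist_force: [-0.4, -0.4, -0.6]
finger_gap: 0.557
```

>>> servo_tool(
  motion="0 4 4 0 0 0 40;0 10 8 0 0 0 40;0 18 10 0 0 0 40;0 26 10 0 0 0 40;0 28 10 0 0 0 40;0 28 8 0 0 0 40;0 28 6 0 0 0 40;0 26 3.5 0 0 0 40;0 20 0 0 0 0 40;0 12 0 0 0 0 40;0 6 0 0 0 0 40;0 2 0 0 0 0 40;5 0 0 0 0 0 40;12 0 0 0 0 0 40;12 0 0 0 0 0 40;8 0 0 0 0 0 40;3 0 0 0 0 0 40;1 0 0 0 0 0 40;1 0 0 0 0 0 40;0 0 0 0 0 0 40",
)

```text
time: 26.35
position: [0.6352, -0.1657, 0.1655]
ee_rot: [[-0.0, 1.0, -0.001], [0.0, -0.001, -1.0], [-1.0, -0.0, -0.0]]
wrist_force: [-0.2, 0.3, -0.1]
finger_gap: 0.557
```

>>> servo_tool(
  motion="0.7 0 0 0 0 0 40;0.7 0 0 0 0 0 40;0 0 0 0 0 0 40",
)

```text
time: 26.65
position: [0.635, -0.1657, 0.1639]
ee_rot: [[-0.001, 1.0, -0.001], [0.0, -0.001, -1.0], [-1.0, -0.001, -0.0]]
wrist_force: [-0.5, -0.2, -1.1]
finger_gap: 0.56
```

>>> servo_tool(
  motion="0.6 0 0 0 0 0 40;0.6 0 0 0 0 0 40;0 0 0 0 0 0 40",
)

```text
time: 26.95
position: [0.635, -0.1657, 0.1628]
ee_rot: [[-0.001, 1.0, -0.001], [0.0, -0.001, -1.0], [-1.0, -0.001, -0.0]]
wrist_force: [-1.1, -0.7, 0.7]
finger_gap: 0.563
```

>>> servo_tool(
  motion="0.4 0 0 0 0 0 40;0 0 0 0 0 0 40",
)

```text
time: 27.15
position: [0.635, -0.1657, 0.1628]
ee_rot: [[-0.001, 1.0, -0.001], [-0.0, -0.001, -1.0], [-1.0, -0.001, 0.0]]
wrist_force: [-2.1, -0.4, 4.3]
finger_gap: 0.557
```

In contact (4 N). Release.

>>> servo_tool(
  motion="0 0 0 0 0 0 47;0 0 0 0 0 0 52;0 0 0 0 0 0 58;0 0 0 0 0 0 68;0 0 0 0 0 0 80;0 0 0 0 0 0 88;-4 0 0 0 0 0 88;-10 0 0 0 0 0 88;-20 0 0 0 0 0 88;-25 0 0 0 0 0 88;-25 0 0 0 0 0 88;-20 0 0 0 0 0 88;-10 0 0 0 0 0 88;0 0 0 0 0 0 88;0 0 0 0 0 0 88",
)

```text
time: 28.65
position: [0.6346, -0.1659, 0.2757]
ee_rot: [[-0.002, 1.0, -0.001], [-0.0, -0.001, -1.0], [-1.0, -0.002, 0.0]]
wrist_force: [0.3, -0.2, -0.4]
finger_gap: 0.998
```

```bash
python3 - <<'E'
from h import *
s=wlook('w8.png'); st=get_state(); print(st['position'],st['time'],st['wrist_force'],st['finger_gap'])
print(proj(s,[.6348,-.1655,.173]))
E
```

```text
[ 0.63440361 -0.16582126  0.2751639 ] 28.7 [-0.36129363 -0.11796672 -0.52326033] 0.9974179221534009
(np.float64(320.55470561003165), np.float64(250.96023863343203))
```

View pics/w8.png

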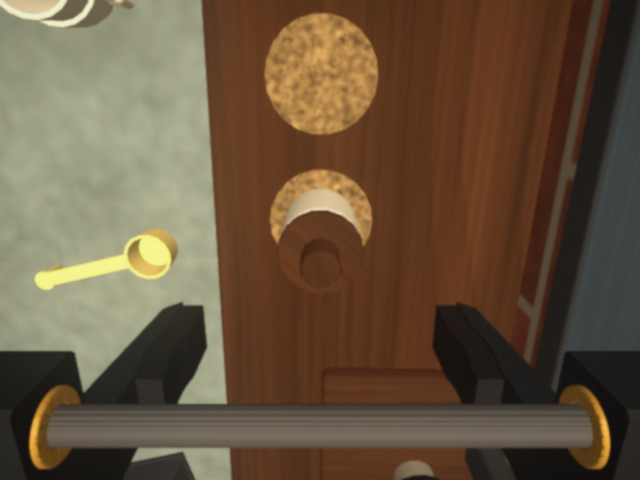

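Jar d is on coaster_4 and coaster_3 is clear at (321,74). Next is jar c.

>>> servo_tool(
  motion="0 -10 0 0 0 0 88;0 -20 0 0 0 0 88;0 -28 0 0 0 0 88;0 -30 0 0 0 0 88;0 -30 -4 0 0 0 88;0 -28 -10 0 0 0 88;0 -18 -18 0 0 0 88;0 -10 -26 0 0 0 88;0 -4 -32 0 0 0 88;0 -2 -35 0 0 0 88;0 0 -38 0 0 0 88;0 0 -38 0 0 0 88;0 0 -38 0 0 0 88;0 0 -38 0 0 0 88;0 0 -38 0 0 0 88;0 0 -38 0 0 0 88;5 0 -38 0 0 0 88;10 0 -36 0 0 0 88;10 0 -26 0 0 0 88;10 0 -16 0 0 0 88",
)

```text
time: 30.7
position: [0.4544, 0.3059, 0.2401]
ee_rot: [[-0.003, 1.0, 0.002], [0.001, 0.002, -1.0], [-1.0, -0.003, -0.001]]
wrist_force: [-0.6, -0.6, -0.5]
finger_gap: 0.997
```

>>> servo_tool(
  motion="0 0 -8 0 0 0 88;0 0 -2 0 0 0 88;0 0 0 0 0 0 88;0 0 0 0 0 0 88",
)

```text
time: 31.1
position: [0.4559, 0.3122, 0.2417]
ee_rot: [[-0.0, 1.0, -0.002], [-0.001, -0.002, -1.0], [-1.0, -0.0, 0.001]]
wrist_force: [0.1, -0.2, -0.0]
finger_gap: 0.995
```

```bash
python3 - <<'E'
from h import *
s=wlook('w9.png'); st=get_state(); print(st['position'],st['time'],st['wrist_force'],st['finger_gap'])
print(proj(s,[.4547,.3136,.093]))
E
```

```text
[0.45595731 0.31221451 0.24177316] 31.15 [-0.02802179 -0.62554882 -0.05996575] 0.9988841793114657
(np.float64(318.023927900785), np.float64(226.0634120317377))
```

View pics/w9.png

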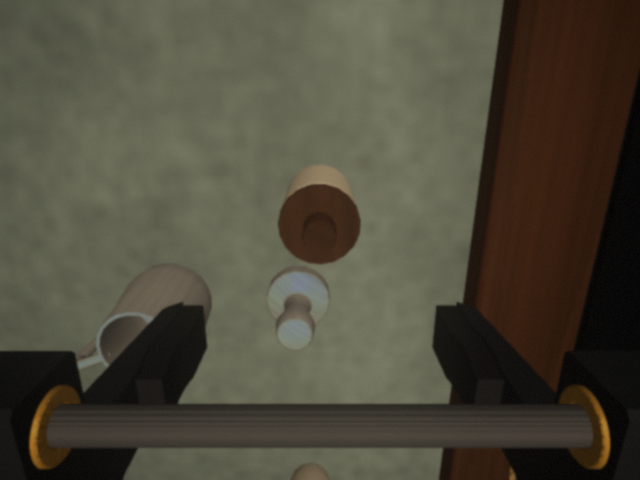

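>>> servo_tool(
  motion="15 0 -1.5 0 0 0 88;25 0 -1 0 0 0 88;25 0 0 0 0 0 88;25 0 0 0 0 0 88;25 0 0 0 0 0 88;20 0 0 0 0 0 88;14 0 0 0 0 0 88;8 0 0 0 0 0 88;3 0 0 0 0 0 88;0 0 0 0 0 0 76;0 0 0 0 0 0 68;0 0 0 0 0 0 60;0 0 0 0 0 0 54;0 0 0 0 0 0 48;0 0 0 0 0 0 44;0 0 0 0 0 0 44;0 0 0 0 0 0 44",
)

```text
time: 32.85
position: [0.4557, 0.3162, 0.0819]
ee_rot: [[-0.0, 1.0, -0.001], [0.001, -0.001, -1.0], [-1.0, -0.0, -0.001]]
wrist_force: [0.6, -0.1, 6.0]
finger_gap: 0.628
```

>>> servo_tool(
  motion="-2 0 0 0 0 0 44;-5 0 0 0 0 0 44;-10 0 0 0 0 0 44;-18 0 0 0 0 0 44;-24 0 0 0 0 0 44;-25 0 0 0 0 0 44;-25 0 0 0 0 0 44;-20 0 0 0 0 0 44;-12 0 0 0 0 0 44;-6 0 0 0 0 0 44;-3 0 0 0 0 0 44;0 0 0 0 0 0 44;0 0 0 0 0 0 44",
)

```text
time: 34.15
position: [0.4551, 0.3156, 0.2306]
ee_rot: [[-0.002, 1.0, -0.001], [-0.001, -0.001, -1.0], [-1.0, -0.002, 0.001]]
wrist_force: [-1.3, -0.5, -2.1]
finger_gap: 0.625
```

>>> servo_tool(
  motion="0 0 8 0 0 0 44;0 0 18 0 0 0 44;0 0 26 0 0 0 44;0 0 32 0 0 0 44;0 0 32 0 0 0 44;0 0 32 0 0 0 44;0 0 32 0 0 0 44;0 0 32 0 0 0 44;0 0 32 0 0 0 44;0 0 32 0 0 0 44;0 0 32 0 0 0 44;0 0 28 0 0 0 44;0 0 22 0 0 0 44;0 2 14 0 0 0 44;0 6 8 0 0 0 44;0 12 3 0 0 0 44;0 20 0 0 0 0 44;0 26 0 0 0 0 44;0 26 0 0 0 0 44;0 26 0 0 0 0 44",
)

```text
time: 36.15
position: [0.5742, -0.0668, 0.231]
ee_rot: [[-0.001, 1.0, -0.0], [0.001, -0.0, -1.0], [-1.0, -0.001, -0.001]]
wrist_force: [0.8, 0.7, -1.5]
finger_gap: 0.626
```

>>> servo_tool(
  motion="0 24 0 0 0 0 44;0 18 0 0 0 0 44;0 11 0 0 0 0 44;0 6 0 0 0 0 44;0 2.5 0 0 0 0 44;0 0 0 0 0 0 44;0 0 0 0 0 0 44",
)

```text
time: 36.85
position: [0.634, -0.0672, 0.2312]
ee_rot: [[-0.002, 1.0, -0.001], [-0.0, -0.001, -1.0], [-1.0, -0.002, 0.0]]
wrist_force: [-0.2, 0.4, -1.0]
finger_gap: 0.632
```

```bash
python3 - <<'E'
from h import *
s=wlook('w10.png'); st=get_state(); p=st['position'];print(p,st['time'],st['wrist_force'],st['finger_gap'])
a=np.linspace(0,2*np.pi,60)
im=s['img'].copy()
# lid rim model, jar centred at TCP
for dy,c in((0,(0,0,255)),(-.0015,(0,255,0))):
    for t in a:
        u,v=proj(s,[p[0]+.028*np.cos(t),p[1]+dy+.028*np.sin(t),p[2]-.0819+.093]); cv2.circle(im,(round(u),round(v)),0,c,-1)
cv2.imwrite('pics/w10b.png',cv2.resize(im[180:480,160:480],(800,600)))
E
```

```text
[ 0.63403452 -0.06731141  0.23126537] 36.9 [-0.10245444 -0.01197512 -1.92119279] 0.6297054819177438
```

View pics/w10b.png

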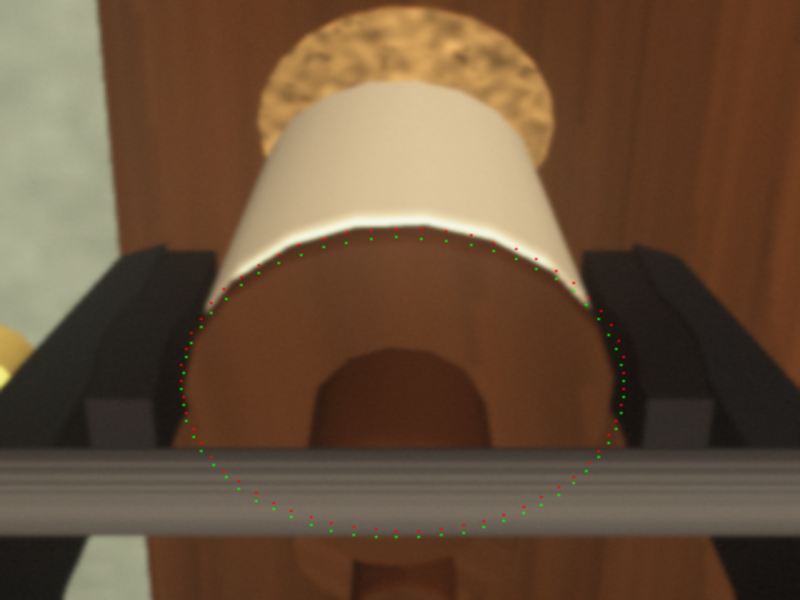

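The jar sits centred on the TCP (the red rim model fits). Small trim, then lower.

>>> servo_tool(
  motion="5 0.4 0.7 0 0 0 44;12 0 0 0 0 0 44;12 0 0 0 0 0 44;8 0 0 0 0 0 44;3 0 0 0 0 0 44;1 0 0 0 0 0 44;1 0 0 0 0 0 44;0 0 0 0 0 0 44;0.7 0 0 0 0 0 44;0.7 0 0 0 0 0 44;0 0 0 0 0 0 44",
)

```text
time: 38.0
position: [0.635, -0.0679, 0.1879]
ee_rot: [[-0.001, 1.0, -0.001], [0.0, -0.001, -1.0], [-1.0, -0.001, -0.0]]
wrist_force: [-0.2, 0.1, -1.3]
finger_gap: 0.628
```

>>> servo_tool(
  motion="0.6 0 0 0 0 0 44;0 0 0 0 0 0 44",
)

```text
time: 38.2
position: [0.635, -0.0679, 0.1872]
ee_rot: [[-0.001, 1.0, -0.001], [0.0, -0.001, -1.0], [-1.0, -0.001, -0.0]]
wrist_force: [0.9, 0.1, -2.0]
finger_gap: 0.628
```

>>> servo_tool(
  motion="0.5 0 0 0 0 0 44;0.4 0 0 0 0 0 44;0 0 0 0 0 0 44",
)

```text
time: 38.5
position: [0.635, -0.0679, 0.187]
ee_rot: [[-0.0, 1.0, -0.001], [-0.0, -0.001, -1.0], [-1.0, -0.0, 0.0]]
wrist_force: [-1.5, -0.3, 4.4]
finger_gap: 0.629
```

Contact. Release, rise and back away clear.

>>> servo_tool(
  motion="0 0 0 0 0 0 53;0 0 0 0 0 0 58;0 0 0 0 0 0 65;0 0 0 0 0 0 76;0 0 0 0 0 0 88;0 0 0 0 0 0 88;-4 0 0 0 0 0 88;-10 0 0 0 0 0 88;-20 0 0 0 0 0 88;-25 0 0 0 0 0 88;-25 0 0 0 0 0 88;-25 0 0 0 0 0 88;-25 0 0 0 0 0 88;-20 0 0 0 0 0 88;-10 0 0 0 0 0 88;0 0 0 0 0 0 88;0 0 0 0 0 0 88",
)

```text
time: 40.2
position: [0.6347, -0.0681, 0.3497]
ee_rot: [[-0.002, 1.0, -0.001], [-0.0, -0.001, -1.0], [-1.0, -0.002, 0.0]]
wrist_force: [-0.0, -0.5, 0.2]
finger_gap: 0.999
```

```bash
python3 - <<'E'
from h import *
s=wlook('w11.png')
E
```

>>> servo_tool(
  motion="0 -10 0 0 0 0 88;0 -20 0 0 0 0 88;0 -30 0 0 0 0 88;0 -30 0 0 0 0 88;0 -30 0 0 0 0 88;0 -30 0 0 0 0 88;0 -20 0 0 0 0 88;0 -10 0 0 0 0 88;0 0 0 0 0 0 88;0 0 0 0 0 0 88",
)

```text
time: 41.25
position: [0.456, -0.0678, 0.3504]
ee_rot: [[-0.0, 1.0, -0.001], [0.001, -0.001, -1.0], [-1.0, -0.0, -0.001]]
wrist_force: [0.6, -0.1, 0.3]
finger_gap: 1.001
```

```bash
python3 - <<'E'
from h import *
t=look('top','t9.png');s=look('scene','sc9.png');st=get_state(); print(st['position'],st['time'],st['wrist_force'])
cv2.imwrite('pics/sc9z.png',cv2.resize(s['img'][150:310,180:460],(800,457),interpolation=cv2.INTER_CUBIC))
E
```

```text
[ 0.45628824 -0.06761841  0.350397  ] 41.35 [ 0.0494998  -0.37321681 -0.63343743]
```

View pics/w11.png

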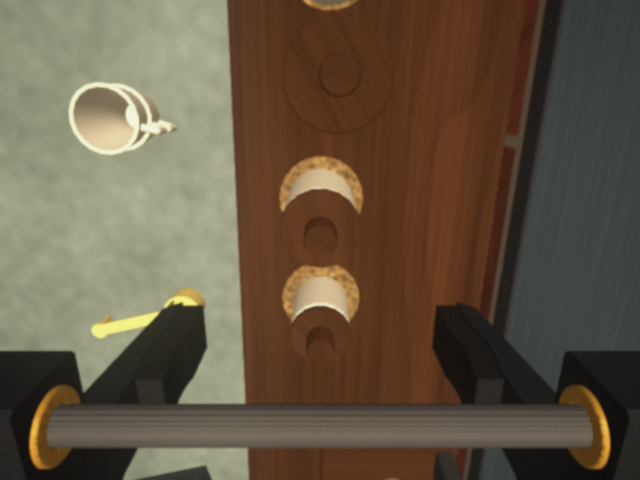

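View pics/t9.png

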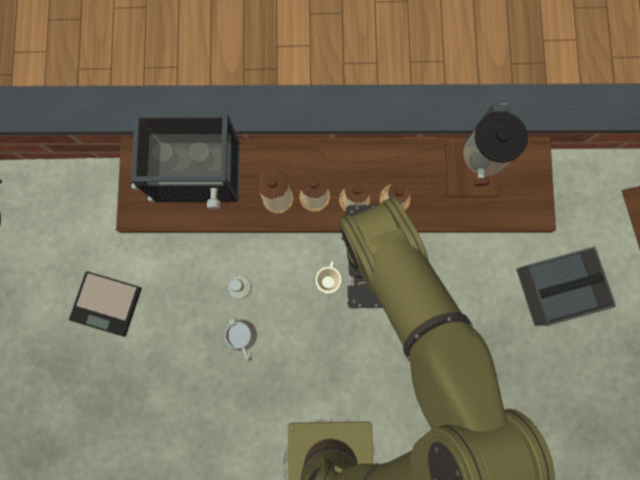

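View pics/sc9z.png

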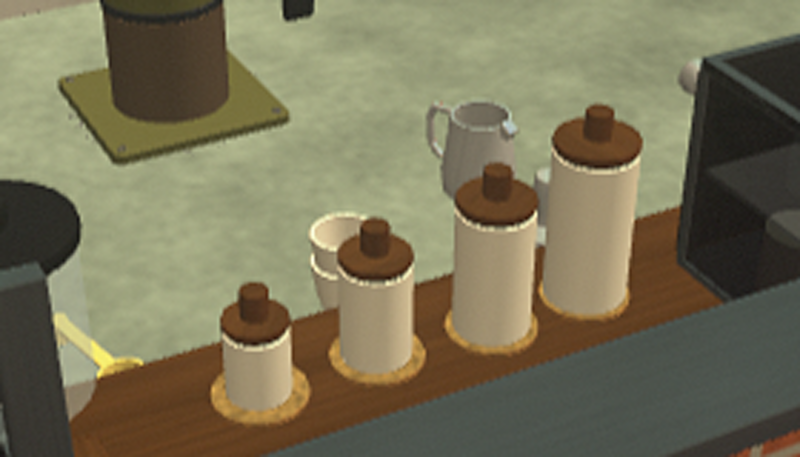

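All four stand upright and centred on their coasters. In the top view the cups, jug and tamper haven't moved, and the scoop hasn't moved in the scene view. The arm is clear, so I'm handing in.

```bash
python3 -c "
from cell import sign_off
print(sign_off())"
```

```text
the job is handed in; nothing more can be done
None
```

The four canisters are back on the shelf, one per coaster and stepping down by height. From the cabinet end to the bean dispenser they stand a, b, c, d on coasters 1 to 4. I gripped each by the body and lowered it until the wrist force showed contact before opening the fingers.

- **Final pictures:** all four stand upright, with the cork ring showing evenly around each. By the measured gripper position at release, each is within about 1–2 mm of its coaster's centre.
- **Bystanders:** the cups, milk jug, tamper and scoop look to be where they started. The arm hid the scoop in the final top view, so for that one I relied on the scene and wrist views.
- **Limits:** the job took about 41 s of the 112 s allowed. The highest wrist force I read was about 7 N, while closing on jar a.
- **Disagreements:** the top and scene cameras differed by 2–3 mm on the coaster positions. I went with positions close to the top camera's; where I compared them with the wrist camera, they agreed to within 1–2 mm.

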